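# Tip a box cover over the edge of the fitting board

### The arm

A 6-joint arm with a two-finger parallel gripper is mounted at the origin on the work surface. World frame = base frame: x ahead of the robot, y to its left, z up, the work surface at z = 0. Lengths are in mm, angles in rad, forces in N, time in s.
With the tool pointing down it reaches from about 350 to 800 mm from the base axis. Payload 7.3 kg.
Tool frame: the origin (TCP) lies midway between the tips of the shut fingers; the grasp point (between the pads) lies 19 mm behind it; z points along the fingers, y is the line along which they close (so a half turn about z gives the same grasp; the last joint's range is limited). The gripper opens to 85 mm and grips with 20 to 120 N. Pads are 22 mm wide; open, the fingers measure 114 mm over their backs; the gripper's body (76 mm by 85 mm) begins 54 mm behind the grasp point. The pads swing forward as they close: fully open they stand 13 mm farther back than shut.
Start: joints at [1.152, 0.342, 1.524, -0, 1.275, -0.146], TCP at [141.435, 505.609, 231.322] pointing down, gripper open.
Joint ranges: [-2.53, 2.53], [-0.77, 2.02], [0.04, 2.7], [-1, 4.14], [0.28, 2.66], [-3.11, 3.11]. Speed limits (rad/s): [2.57, 2.57, 3.14, 3.14, 3.14, 3.14].

### API

Orientations are given as a unit quaternion [w, x, y, z].
In Python, from rig import ctrl gives the robot as it stands.
- The arm moves only by the shell command python3 -m crank 'ROWS' [FORCE]. ROWS is JSON, a list of rows, each a list of 3 entries, a list of its own where there are three numbers: the shift along the world's x, y, z in cm, then the turn, a rotation vector about the world's x, y, z in degrees, then the closure, from 0 (fully open) to 1 (shut). In form: [[[dx, dy, dz], [wx, wy, wz], hand], ...]. A call has 1 to 20 rows; each row is the pose to reach, as a shift and turn from the pose commanded when the call began; what a row does not reach only later rows make up. A row lasts 1/10 s, in which the tool goes at most 50 mm and 8.59 degrees, less where a joint would pass 70% of its speed; a pose out of reach is approached as far as the arm can. A call with a gripper value outside its range is refused whole. The fingers move at their own pace and stop on an object; FORCE is the grip in N (left out, the last holds). Time passes only in rows, so rows that repeat a pose let the fingers close. It gives the time, the measured TCP pose, the force, the opening and the grip force at its end, in the units of the state.
- ctrl.observe(): the state, without advancing time (a new reading comes with each control period).
- ctrl.read_camera(name): name is "side" or "top" or "wrist"; returns a dict with "color" (480x640x3 uint8, red, green, blue), "z_map" (480x640 float32, mm along the optical axis (not along the pixel's ray), 0 where there is no reading), "fx", "fy", "cx", "cy" (pixels), "k1" (the pictures are not rectified: a ray, as slopes to the right and down, at radius r is drawn at 1 + k1 r^2 times it, then the intrinsics apply), "position" and "orientation" of the camera in the world. Camera axes: x right, y down, z forward; pixel columns grow to the right and rows downward; lengths in mm; the calibration is good to about 2 mm. A picture is of the moment at which its call begins.
- ctrl.sign_off(): hands the job in; it is judged then, once.
The state is a dict: "clock": time; "qpos": joint angles; "joint_velocities": joint speeds; "joint_efforts": joint torques, N m; "tcp_pos": TCP position; "tcp_rot": TCP orientation; "wrist_force": force on the tool from outside, world axes, zero at the start; "torque": the same for the moment, N m; "gripper_width": opening from 0.0 (shut) to 1.0 (fully open); "grasp_force": force on a finger pad.
Only numpy, scipy, OpenCV 4.12 (cv2) and the standard library are available. Lean on these libraries where they do the work, as an engineer would, in place of code of your own. Each camera call takes 0.05 s, during which the arm holds its last target. There are 200 camera calls.

### The job

The square cover of the blue junction box lies on its domed face on the bench, in front of the rubber-topped fitting board. Using the fingertips only to push, slide it up against the board's near edge and keep pushing its free side up and over, so that it tips up on edge and flips onto the board with its domed blue face up; then push it on until the whole cover lies on the board. Never pick it up (some part of it always stays down on the bench or the board), and leave the box, the screw dish and the tools where they are.

Things in the scene. Friction and masses are not known exactly. Their poses are not given: they have to be found in the camera images.
- board: Fixed fitting board, plywood with metal edging and a black rubber top (top 3 mm), 200 mm deep (its x) x 480 mm wide (its y) x 22 mm high. Origin: centre of its underside, on the bench. Its x axis points away from the robot, turned up to 0.4 rad either way. The blue box and the screw dish stand near its two ends (which is at which end varies); the middle 200 mm of its width is free.
- near_edge (a point): Middle of the board's near top edge, 22 mm above the bench, above the upright face (x = -100 mm in the board's frame) that the cover is pushed against. Axes as the board's. The cover's friction is about 0.25 on this polished metal face (up to 19 mm high), 0.7 on bench and fingers, 0.8 on the board's rubber.
- cover: Loose cast cover, 0.13 to 0.21 kg, 18 mm high: square flange with a square dome, 68 x 68 x 12 mm, centred on its outer face. Outer side blue; inner face bare metal with a black gasket line. Origin: centre of the dome's flat face; z: out of the inner face; x, y along its sides. Starts dome down on the bench (origin on it, z up), x within 0.35 rad of the board's x, 10 to 60 mm short of the board.
- flange (a point): Centre of the cover's flange, 15 mm along the cover's z from its origin. The flange is 96 x 96 x 6 mm (too wide to grip across) and overhangs the dome by 14 mm all round: at the start its underside is 12 mm and its top 18 mm above the bench. Turned over on the board it lies 22 to 28 mm and the dome 28 to 40 mm above the bench.
- corner_a (a point): Corner of the cover's inner face at x = +48, y = +48, z = 18 mm in the cover's frame.
- corner_b (a point): Corner of the cover's inner face at x = -48, y = +48, z = 18 mm in the cover's frame.
- corner_c (a point): Corner of the cover's inner face at x = -48, y = -48, z = 18 mm in the cover's frame.
- corner_d (a point): Corner of the cover's inner face at x = +48, y = -48, z = 18 mm in the cover's frame.
- housing: The open junction box, blue, 96 x 96 x 55 mm, 0.55 kg, loose, standing open side up on one end of the board, its centre 160 to 180 mm from the board's middle. Origin: centre of its underside. Leave it where it is.
- screw_dish: Steel dish of screws, 72 mm across, 30 mm high, loose, on the other end of the board, its centre 160 to 180 mm from the board's middle. Origin: centre of its underside. Leave it where it is.
- screwdriver: Screwdriver with a green handle, 170 mm long, lying on the bench to one side in front of the board, 220 to 260 mm to the side of the board's middle. Its x axis runs along it from handle to tip. Leave it where it is.
- spanner: Steel spanner, 160 mm long, lying on the bench on the other side in front of the board. Its x axis runs along it. Leave it where it is.
There are look-alikes about, which are no part of the job. Of the things that look like the cover, the middle-sized one is meant.

How it is judged:
By the outcome, as a careful person would: the job done as asked, in the order asked, and still so for the second after the job is handed in, with the robot touching nothing.
It also fails if it takes over 58 s, if anything falls off the work surface, if the arm or the gripper's body presses on something with over 40 N, if the wrist force passes 120 N, or if a joint passes its speed limit or range.

## Working session

There is one attempt and no reset: what is moved stays moved. The work goes in short steps, Python scripts to look and compute and a shell command to move; the robot and the scene stay as the last step left them, time stands still between calls to the robot, and variables do not carry over. Pictures are saved under pics/ and viewed, at most 10 in all, crops included, and the job is handed in when it is done.

```bash
ls; mkdir -p pics; cat > h.py <<'E'
import numpy as np, cv2, pickle
from scipy.spatial.transform import Rotation as R
from rig import ctrl
def q2R(q): return R.from_quat([q[1],q[2],q[3],q[0]]).as_matrix()
def cap(n):
    d=ctrl.read_camera(n); pickle.dump(d,open(f'{n}.pkl','wb')); return d
def ld(n): return pickle.load(open(f'{n}.pkl','rb'))
def cloud(d):
    v,u=np.mgrid[0:480,0:640]
    K=np.array([[d['fx'],0,d['cx']],[0,d['fy'],d['cy']],[0,0,1.]])
    p=cv2.undistortPoints(np.stack([u.ravel(),v.ravel()],1).astype(np.float64)[:,None],K,np.array([d['k1'],0,0,0.]))[:,0]
    z=d['z_map'].ravel()
    P=np.c_[p*z[:,None],z]@q2R(d['orientation']).T+np.array(d['position'])
    P[z==0]=np.nan
    return P.reshape(480,640,3)
def proj(d,X):
    c=(np.atleast_2d(X)-np.array(d['position']))@q2R(d['orientation'])
    s=c[:,:2]/c[:,2:]; s=s*(1+d['k1']*(s**2).sum(1,keepdims=True))
    return s*[d['fx'],d['fy']]+[d['cx'],d['cy']]
def save(name,im,scale=1):
    im=cv2.resize(im,None,fx=scale,fy=scale,interpolation=cv2.INTER_CUBIC)
    cv2.imwrite(f'pics/{name}.png',im[:,:,::-1])
E
python3 - <<'E'
from h import *
for n in('top','side'):
    d=cap(n); save(n+'0',d['color']); print(n,d['position'],q2R(d['orientation'])[:,2])
print(ctrl.observe())
E
```

```text
pics
top [ 339.46839468    9.87028101 1098.57912603] [ 0.1866332  -0.0193532  -0.98223902]
side [ 247.85403534 -539.45763731  697.90514682] [ 0.32207985  0.62116627 -0.71443477]
{'clock': 0.1, 'qpos': array([ 1.15198800e+00,  3.42656951e-01,  1.52492461e+00, -1.74398792e-05,
        1.27540983e+00, -1.45983454e-01]), 'joint_velocities': array([ 0.00105723, -0.00222754, -0.00336741,  0.00029434, -0.00020053,
       -0.00193197]), 'joint_efforts': array([ 7.57896923e-04, -4.34451306e+01, -2.46485335e+01, -1.77813345e-04,
        4.74375600e-03,  3.43883676e-05]), 'tcp_pos': array([141.28909562, 505.25438295, 230.69234622]), 'tcp_rot': array([-1.86873817e-04,  1.35987210e-01,  9.90710346e-01, -6.73990080e-04]), 'wrist_force': array([-0.17316483,  0.58625593,  0.67127676]), 'torque': array([-0.00023396, -0.07090595,  0.04186215]), 'grasp_force': 0.0, 'gripper_width': 0.9999441055782935}
```

View pics/top0.png

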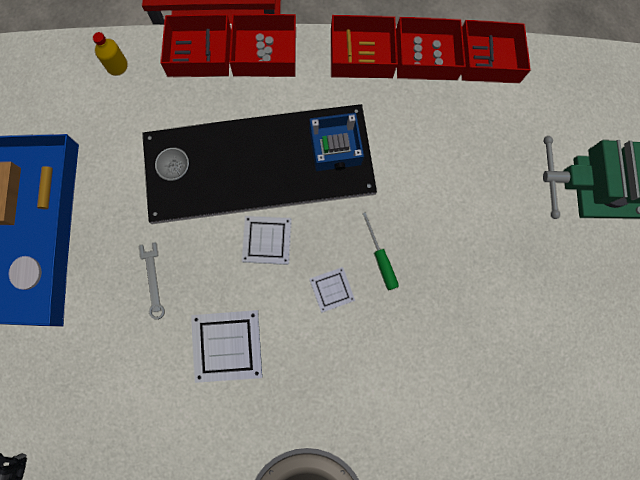

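View pics/side0.png

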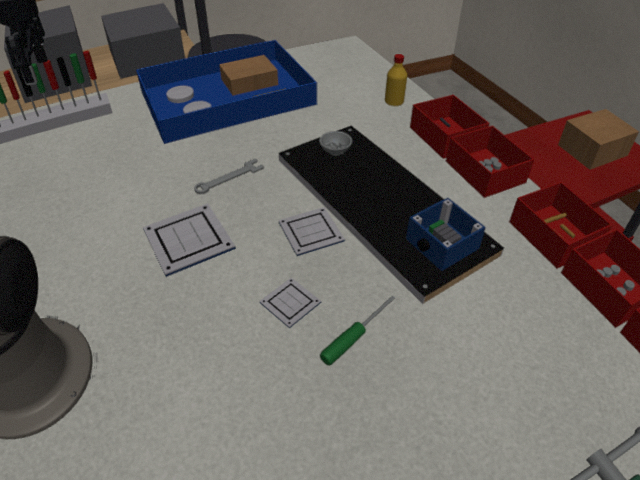

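The top view shows three look-alikes: a middle-sized plate at (267,240), a small one at (332,290) and a large one at (227,346). The middle one, nearest the board's near edge, matches the description. The board's corners are at about (143,132), (361,105), (376,192) and (151,221), with the dish at (172,164) and the box at (337,140).

```bash
python3 - <<'E'
from h import *
d=ld('top'); P=cloud(d)
save('crop1',d['color'][190:390,130:400],2.9)
# covers: bright bluish-white flange with height>10
Z=P[:,:,2]
m=((Z>10)&(Z<24)).astype(np.uint8)
n,l,s,c=cv2.connectedComponentsWithStats(m)
for i in range(1,n):
    if s[i,4]>300:
        q=P[l==i]; r=cv2.minAreaRect(q[:,:2].astype(np.float32)); 
        print(s[i],np.median(q[:,2]),[np.round(x,1) for x in r],np.round(cv2.boxPoints(r)).tolist())
E
```

```text
[169  24  57  38 303] 15.901086617846886 [array([1007. ,  261.2]), array([117.8,  95.2]), np.float64(68.9)] [[941.0, 223.0], [1030.0, 189.0], [1073.0, 299.0], [984.0, 333.0]]
[468  30  53  39 330] 15.719966951616243 [array([ 986.9, -429.5]), array([122.2,  91. ]), np.float64(88.4)] [[940.0, -489.0], [1031.0, -492.0], [1034.0, -370.0], [943.0, -367.0]]
[  142   104   235   120 15780] 20.913792772426405 [array([703.3, 107.1]), array([204.2, 481.8]), np.float64(8.1)] [[568.0, 331.0], [636.0, -146.0], [838.0, -117.0], [771.0, 360.0]]
[ 60 140  17 160 437] 16.709029854742994 [array([580.6, 510. ]), array([345.9,   6. ]), np.float64(0.0)] [[408.0, 513.0], [408.0, 507.0], [754.0, 507.0], [754.0, 513.0]]
[578 190  62  29 892] 20.28660914687191 [array([ 616.5, -671.9]), array([148.4,  60.6]), np.float64(87.2)] [[583.0, -745.0], [643.0, -748.0], [650.0, -599.0], [590.0, -596.0]]
[362 213  37  77 482] 19.732140109595775 [array([ 514.7, -144.7]), array([168.8,  26.9]), np.float64(22.2)] [[431.0, -164.0], [442.0, -189.0], [598.0, -125.0], [588.0, -100.0]]
[ 242  216   49   49 2133] 17.00378928408827 [array([535.2,  84.6]), array([94.5, 97.2]), np.float64(87.6)] [[485.0, 39.0], [582.0, 35.0], [586.0, 130.0], [489.0, 134.0]]
[  9 257  32  33 820] 17.301121805691878 [array([462.3, 599.4]), array([69.6, 69.7]), np.float64(16.1)] [[419.0, 623.0], [439.0, 556.0], [505.0, 576.0], [486.0, 643.0]]
[ 309  267   46   45 1145] 12.835042665046103 [array([434.1, -49.2]), array([71.7, 73.3]), np.float64(20.3)] [[388.0, -27.0], [413.0, -96.0], [480.0, -71.0], [455.0, -2.0]]
[ 192  311   70   72 1887] 22.715182069760203 [array([319.4, 161.2]), array([133.6, 134.8]), np.float64(4.3)] [[248.0, 223.0], [258.0, 89.0], [391.0, 99.0], [381.0, 233.0]]
[ 264  455   86   25 1001] 12.784914079355985 [array([81.9,  0.4]), array([167.2,  48. ]), np.float64(89.8)] [[58.0, -83.0], [106.0, -83.0], [106.0, 84.0], [58.0, 84.0]]
```

View pics/crop1.png

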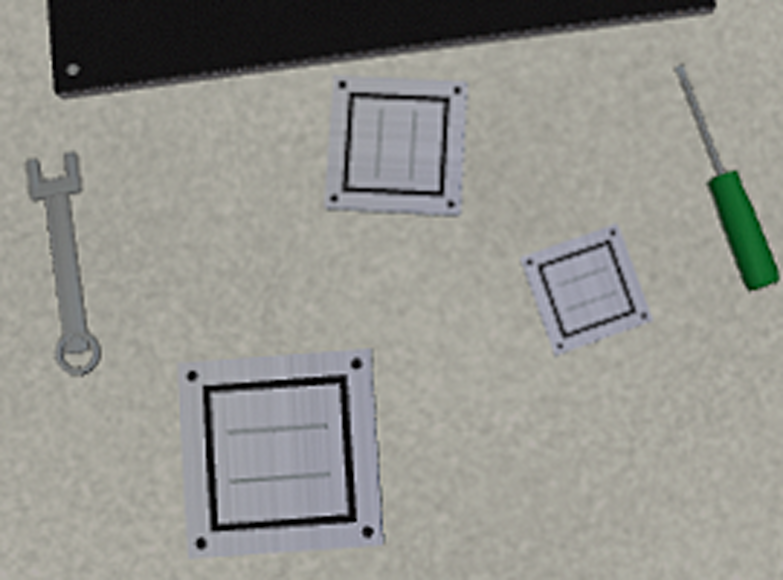

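The crop confirms the middle plate, at (267,240) in the full image, as 96 mm square. The small one measures 72 mm and the large one 134 mm. Next I'll work out the pushing pose: fingers half open and level along the board's edge, tool leaning forward.

```bash
cat >> h.py <<'E'
YAW=np.radians(8.1); B=np.array([np.cos(YAW),np.sin(YAW),0]); L=np.array([-B[1],B[0],0]); E0=np.array([604.3,93.0,22])
def bf(p): p=np.asarray(p)-E0*[1,1,0]; return np.array([p@B,p@L,p[2]])   # board frame, x from near edge
def wf(x,y,z): return E0*[1,1,0]+x*B+y*L+[0,0,z]
def turn(a):
    """rotvec (deg, world) to tool pointing a deg below horizontal along B, from observed"""
    a=np.radians(a); z=np.cos(a)*B-[0,0,np.sin(a)]; y=L; x=np.cross(y,z)
    T=np.c_[x,y,z]; return np.degrees(R.from_matrix(T@q2R(ctrl.observe()['tcp_rot']).T).as_rotvec())
def shift(x,y,z): return (wf(x,y,z)-ctrl.observe()['tcp_pos'])/10
def st():
    o=ctrl.observe(); f=o['wrist_force']; print('t',o['clock'],'bf',bf(o['tcp_pos']).round(1),'F',np.round([f@B,f@L,f[2]],1),'w',round(o['gripper_width'],2))
E
python3 -c "
from h import *
st();print(shift(-140,-1,150),turn(68), bf([535.2,84.6,0]))"
```

```text
t 0.1 bf [-400.3  473.4  230.7] F [-0.1  0.6  0.7] w 1.0
[ 32.45484935 -43.29705791  -8.06923462] [ -1.37704846 -22.1247909   23.45242329] [-69.5942051   1.4200764   0.       ]
```

```bash
python3 -m crank '[[[32.5,-43.3,-4],[-1.4,-22.1,23.5],0.45],[[32.5,-43.3,-4],[-1.4,-22.1,23.5],0.45],[[32.5,-43.3,-4],[-1.4,-22.1,23.5],0.45],[[32.5,-43.3,-4],[-1.4,-22.1,23.5],0.45],[[32.5,-43.3,-4],[-1.4,-22.1,23.5],0.45],[[32.5,-43.3,-4],[-1.4,-22.1,23.5],0.45],[[32.5,-43.3,-4],[-1.4,-22.1,23.5],0.45],[[32.5,-43.3,-4],[-1.4,-22.1,23.5],0.45],[[32.5,-43.3,-4],[-1.4,-22.1,23.5],0.45],[[32.5,-43.3,-4],[-1.4,-22.1,23.5],0.45],[[32.5,-43.3,-8],[-1.4,-22.1,23.5],0.45],[[32.5,-43.3,-8],[-1.4,-22.1,23.5],0.45],[[32.5,-43.3,-8],[-1.4,-22.1,23.5],0.45],[[32.5,-43.3,-8],[-1.4,-22.1,23.5],0.45],[[32.5,-43.3,-8],[-1.4,-22.1,23.5],0.45],[[32.5,-43.3,-8],[-1.4,-22.1,23.5],0.45]]'
python3 -c "
from h import *
st();print(turn(68),shift(-140,-1,20))
d=cap('wrist');save('w1',d['color'])
d=cap('side'); save('s1',d['color'][120:400,150:500],2.2)"
```

```text
clock: 1.7
tcp_pos: [466.4, 73.5, 152.2]
tcp_rot: [0.191, -0.071, 0.979, 0.014]
wrist_force: [-0.1, -0.2, -0.0]
gripper_width: 0.549
grasp_force: 0.0
t 1.7 bf [-139.3    0.2  152.2] F [-0.2 -0.2 -0. ] w 0.55
[-0.03845995  0.07340575 -0.17783283] [ -0.05571958  -0.12529111 -13.21992074]
```

View pics/s1.png

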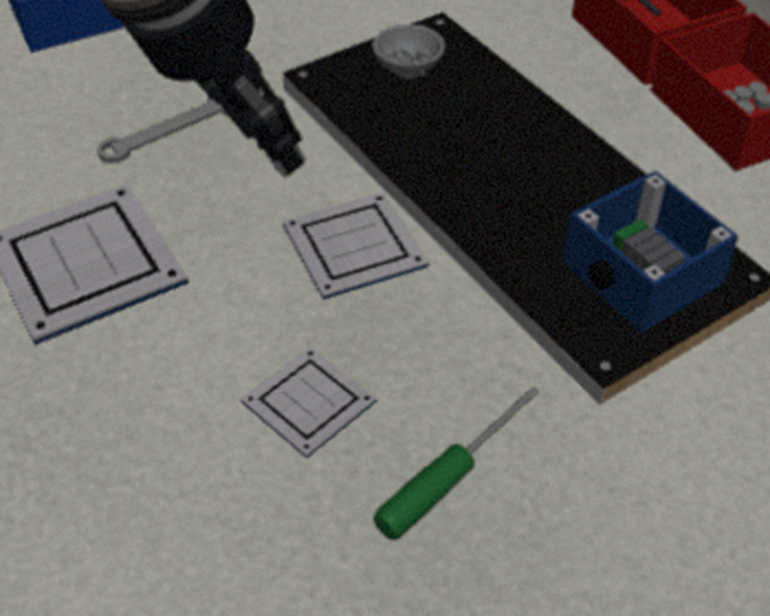

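The fingers are at about (290,160) in this crop, above and behind the cover, and everything is undisturbed. Next I'll lower them to the bench.

```bash
python3 -m crank '[[[0,0,-5],[0,0,0],0.45],[[0,0,-10],[0,0,0],0.45],[[0,0,-14],[0,0,0],0.45],[[0,0,-14.5],[0,0,0],0.45],[[0,0,-14.5],[0,0,0],0.45],[[0,0,-14.5],[0,0,0],0.45]]'; python3 -m crank '[[[0,0,-0.2],[0,0,0],0.45],[[0,0,-0.4],[0,0,0],0.45],[[0,0,-0.4],[0,0,0],0.45]]';python3 -c "
from h import *
st()"; python3 -m crank '[[[0,0,-0.2],[0,0,0],0.45],[[0,0,-0.3],[0,0,0],0.45],[[0,0,-0.3],[0,0,0],0.45]]';python3 -c "
from h import *
st()"
```

```text
clock: 2.4
tcp_pos: [482.9, 68.6, 45.7]
tcp_rot: [0.163, -0.073, 0.984, 0.024]
wrist_force: [-0.9, 0.2, 0.2]
gripper_width: 0.549
grasp_force: 0.0
clock: 2.7
tcp_pos: [483.7, 68.2, 43.3]
tcp_rot: [0.161, -0.073, 0.984, 0.024]
wrist_force: [0.0, 1.0, 1.1]
gripper_width: 0.553
grasp_force: 0.0
t 2.7 bf [-122.9   -7.5   43.3] F [0.1 1.  1.1] w 0.55
clock: 3.0
tcp_pos: [484.2, 68.0, 41.1]
tcp_rot: [0.16, -0.073, 0.984, 0.025]
wrist_force: [0.3, -0.3, 0.3]
gripper_width: 0.551
grasp_force: 0.0
t 3.0 bf [-122.5   -7.8   41.1] F [ 0.3 -0.3  0.3] w 0.55
```

```bash
python3 -c "
from h import *
print(ctrl.observe()['qpos'].round(3));st();print(turn(90)[:2],turn(68)[:2])"
```

```text
[-0.081  0.436  2.129  0.356  0.283 -2.127]
t 3.0 bf [-122.5   -7.8   41.1] F [ 0.3 -0.3  0.3] w 0.55
[-4.16444789 18.15267517] [-0.96305994 -3.61194621]
```

The wrist hit its range at 22° of lean (q5 = 0.28), so I'll use 10° instead. I'll lift a little, set that and see how the command tracks.

```bash
python3 -c "
from h import *
print(turn(80),shift(-130,0,50))"; python3 -m crank '[[[0,0,5],[0,0,0],0.45],[[0,0,5],[0,0,0],0.45],[[0,0,5],[0,0,0],0.45],[[0,0,5],[0,0,0],0.45]]'
python3 -c "
from h import *
st();print(turn(80),shift(-130,0,20))"
```

```text
[-2.71374914  8.25903009 -0.48890738] [-0.85636892  0.66749764  0.88619447]
clock: 3.4
tcp_pos: [483.6, 68.1, 90.7]
tcp_rot: [0.16, -0.073, 0.984, 0.025]
wrist_force: [0.4, 0.0, -0.7]
gripper_width: 0.549
grasp_force: 0.0
t 3.4 bf [-123.    -7.6   90.7] F [ 0.4 -0.  -0.7] w 0.55
[-2.72485369  8.21949549 -0.49347384] [-0.80201207  0.65645061 -7.07123928]
```

```bash
python3 -m crank '[[[-0.8,0.7,0],[-2.7,8.2,-0.5],0.45],[[-0.8,0.7,-3],[-2.7,8.2,-0.5],0.45],[[-0.8,0.7,-7],[-2.7,8.2,-0.5],0.45],[[-0.8,0.7,-8],[-2.7,8.2,-0.5],0.45],[[-0.8,0.7,-8.4],[-2.7,8.2,-0.5],0.45],[[-0.8,0.7,-8.4],[-2.7,8.2,-0.5],0.45]]'
python3 -c "
from h import *
st();print(turn(80),shift(-130,0,2),ctrl.observe()['qpos'].round(3))"; python3 -m crank '[[[0,0,-0.2],[0,0,0],0.45],[[0,0,-0.4],[0,0,0],0.45],[[0,0,-0.4],[0,0,0],0.45]]'
```

```text
clock: 4.0
tcp_pos: [475.8, 74.9, 7.1]
tcp_rot: [0.087, -0.07, 0.994, 0.006]
wrist_force: [-1.9, -1.1, 5.4]
gripper_width: 0.551
grasp_force: 2.5
t 4.0 bf [-129.8    0.2    7.1] F [-2.  -0.8  5.4] w 0.55
[-0.01982964 -0.00422372  0.02451818] [-0.01903074 -0.02291979 -0.50917034] [-0.022  0.527  2.044  0.073  0.399 -1.799]
clock: 4.3
tcp_pos: [476.5, 75.0, 4.0]
tcp_rot: [0.088, -0.07, 0.994, 0.006]
wrist_force: [-3.2, -2.3, 4.0]
gripper_width: 0.55
grasp_force: 2.3
```

The right finger probably came down on the cover's rear corner. I'll raise it, back off and re-measure the cover.

```bash
python3 -m crank '[[[0,0,2],[0,0,0],0.45],[[-2,-0.3,2],[0,0,0],0.45],[[-2.5,-0.4,2],[0,0,0],0.45],[[-2.5,-0.4,2],[0,0,0],0.45]]'
cat >> h.py <<'E'
def cover(zlo=10,zhi=24,name='top'):
    d=cap(name); P=cloud(d); q=P.reshape(-1,3); b=(q-E0*[1,1,0])@np.c_[B,L,[0,0,1]]
    return d,P,b.reshape(480,640,3)
E
python3 -c "
from h import *
st(); d,P,b=cover()
m=((b[:,:,2]>10)&(b[:,:,2]<24)&(b[:,:,0]>-140)&(b[:,:,0]<-3)&(abs(b[:,:,1])<80)).astype(np.uint8)
n,l,s,c=cv2.connectedComponentsWithStats(m); i=1+np.argmax(s[1:,4]); r=cv2.minAreaRect(b[l==i][:,:2].astype(np.float32)); print(s[i],r,cv2.boxPoints(r).round(1).tolist())
save('t2',d['color'][180:320,180:360],4.2)"
```

```text
clock: 4.7
tcp_pos: [451.1, 71.0, 23.5]
tcp_rot: [0.088, -0.07, 0.994, 0.006]
wrist_force: [-0.7, -0.2, -0.7]
gripper_width: 0.551
grasp_force: 0.0
t 4.7 bf [-154.7   -0.2   23.5] F [-0.7 -0.1 -0.7] w 0.55
[ 238  214   50   50 2120] ((-66.9205322265625, 8.411659240722656), (94.4366683959961, 97.16437530517578), 88.65705871582031) [[-116.5999984741211, -37.70000076293945], [-19.5, -39.900001525878906], [-17.200000762939453, 54.5], [-114.4000015258789, 56.79999923706055]]
```

View pics/t2.png

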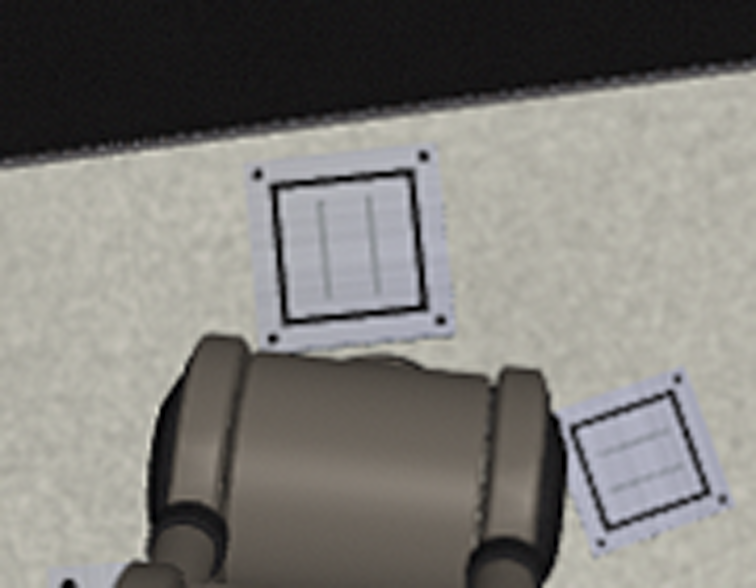

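The cover now lies nearly square to the board (about 1° off), with its rear edge at about -115 mm and its centre at y = +8 mm. In this crop it spans from (250,160) to (450,345). I'll shift to y = 8 and lower the fingers behind it.

```bash
python3 -m crank '[[[0.3,0.9,0],[0,0,0],0.45],[[0.3,0.9,-1.2],[0,0,0],0.45],[[0.3,0.9,-1.8],[0,0,0],0.45],[[0.3,0.9,-1.8],[0,0,0],0.45]]'
python3 -c "
from h import *
st();print(turn(80),ctrl.observe()['qpos'].round(3))"; python3 -m crank '[[[0,0,-0.2],[0,0,0],0.45],[[0,0,-0.4],[0,0,0],0.45],[[0,0,-0.4],[0,0,0],0.45]]'; python3 -m crank '[[[0,0,-0.1],[0,0,0],0.45],[[0,0,-0.2],[0,0,0],0.45],[[0,0,-0.2],[0,0,0],0.45]]'
```

```text
clock: 5.15
tcp_pos: [454.1, 80.0, 4.3]
tcp_rot: [0.087, -0.07, 0.994, 0.006]
wrist_force: [0.8, -0.1, 0.5]
gripper_width: 0.55
grasp_force: 0.0
t 5.15 bf [-150.6    8.3    4.3] F [ 0.7 -0.2  0.5] w 0.55
[-0.01384361 -0.02344625  0.01003647] [-0.01   0.512  2.1    0.075  0.358 -1.791]
clock: 5.45
tcp_pos: [454.2, 79.9, 1.2]
tcp_rot: [0.088, -0.07, 0.994, 0.006]
wrist_force: [0.4, -0.6, 0.4]
gripper_width: 0.554
grasp_force: 0.0
clock: 5.75
tcp_pos: [454.1, 80.0, -0.9]
tcp_rot: [0.087, -0.07, 0.994, 0.006]
wrist_force: [-0.3, 0.7, -0.2]
gripper_width: 0.552
grasp_force: 0.0
```

```bash
python3 -m crank '[[[0,0,-0.1],[0,0,0],0.45],[[0,0,-0.2],[0,0,0],0.45],[[0,0,-0.2],[0,0,0],0.45]]'; python3 -m crank '[[[0,0,-0.1],[0,0,0],0.45],[[0,0,-0.2],[0,0,0],0.45],[[0,0,-0.2],[0,0,0],0.45]]'
```

```text
clock: 6.05
tcp_pos: [454.3, 80.0, -1.6]
tcp_rot: [0.088, -0.07, 0.994, 0.006]
wrist_force: [-5.3, -1.9, 19.7]
gripper_width: 0.549
grasp_force: 9.7
clock: 6.35
tcp_pos: [454.4, 80.1, -1.9]
tcp_rot: [0.089, -0.07, 0.994, 0.006]
wrist_force: [-14.8, -2.9, 45.2]
gripper_width: 0.549
grasp_force: 22.7
```

Bench contact comes at about z = -1.3 mm. I'll raise to about 2 mm clearance and push the cover toward the board.

```bash
python3 -m crank '[[[0,0,0.55],[0,0,0],0.45],[[0,0,0.55],[0,0,0],0.45],[[1,0.14,0.55],[0,0,0],0.45],[[2,0.28,0.55],[0,0,0],0.45],[[2.4,0.34,0.55],[0,0,0],0.45],[[2.7,0.38,0.55],[0,0,0],0.45],[[3,0.43,0.55],[0,0,0],0.45],[[3.3,0.47,0.55],[0,0,0],0.45],[[3.6,0.51,0.55],[0,0,0],0.45],[[3.8,0.54,0.55],[0,0,0],0.45],[[4,0.57,0.55],[0,0,0],0.45],[[4,0.57,0.55],[0,0,0],0.45]]'
python3 -c "
from h import *
st();print(turn(80))"
```

```text
clock: 7.55
tcp_pos: [494.5, 85.8, 0.7]
tcp_rot: [0.088, -0.07, 0.994, 0.006]
wrist_force: [-0.7, 0.3, -0.8]
gripper_width: 0.55
grasp_force: 0.3
t 7.55 bf [-109.8    8.3    0.7] F [-0.6  0.4 -0.8] w 0.55
[-0.01402689  0.0859453   0.0094262 ]
```

```bash
python3 -m crank '[[[0.2,0.03,0],[0,0,0],0.45],[[0.3,0.04,0],[0,0,0],0.45],[[0.3,0.04,0],[0,0,0],0.45]]'
python3 -c "
from h import *
st()"; python3 -m crank '[[[0.2,0.03,0],[0,0,0],0.45],[[0.3,0.04,0],[0,0,0],0.45],[[0.3,0.04,0],[0,0,0],0.45]]'
python3 -c "
from h import *
st(); d,P,b=cover(); 
for y in(-25,8,40):
  m=(abs(b[:,:,1]-y)<6)&(b[:,:,0]<-30)&(b[:,:,0]>-105); 
  q=b[m]; o=q[:,0].argsort(); print(y,[ (round(np.median(q[(q[:,0]>x)&(q[:,0]<x+8),2]),1)) for x in range(-104,-30,8)])
"
```

```text
clock: 7.85
tcp_pos: [497.4, 86.1, 0.7]
tcp_rot: [0.088, -0.07, 0.994, 0.006]
wrist_force: [-0.7, 0.2, -0.8]
gripper_width: 0.548
grasp_force: 0.2
t 7.85 bf [-106.8    8.2    0.7] F [-0.6  0.3 -0.8] w 0.55
clock: 8.15
tcp_pos: [498.4, 86.5, 0.3]
tcp_rot: [0.086, -0.07, 0.994, 0.006]
wrist_force: [-7.3, -0.4, 3.5]
gripper_width: 0.551
grasp_force: 2.9
t 8.15 bf [-105.8    8.5    0.3] F [-7.3  0.6  3.5] w 0.55
-25 [np.float64(nan), np.float64(nan), np.float64(nan), np.float64(nan), np.float64(15.9), np.float64(16.9), np.float64(17.0), np.float64(16.2), np.float64(17.2), np.float64(18.5)]
8 [np.float64(nan), np.float64(nan), np.float64(nan), np.float64(nan), np.float64(nan), np.float64(17.3), np.float64(16.4), np.float64(17.7), np.float64(16.4), np.float64(17.2)]
40 [np.float64(nan), np.float64(nan), np.float64(nan), np.float64(nan), np.float64(nan), np.float64(nan), np.float64(17.7), np.float64(17.1), np.float64(16.8), np.float64(16.8)]
  return _methods._mean(a, axis=axis, dtype=dtype,
  ret = ret.dtype.type(ret / rcount)
```

The cover is seated against the face (7 N push). I'll start the lift along the computed arc while pressing forward.

```bash
python3 -m crank '[[[0.1,0.01,0],[0,0,0],0.45],[[0.1,0.01,0.2],[0,0,0],0.45],[[0.1,0.01,0.4],[0,0,0],0.45],[[0.1,0.01,0.6],[0,0,0],0.45],[[0.1,0.01,0.8],[0,0,0],0.45]]'
python3 -c "
from h import *
st()"; python3 -m crank '[[[0,0,0.2],[0,0,0],0.45],[[0.05,0.01,0.4],[0,0,0],0.45],[[0.1,0.01,0.6],[0,0,0],0.45]]'
cat >> h.py <<'E'
def prof(y=None,name='top'):
    d,P,b=cover(name=name); f=b.reshape(-1,3); f=f[np.isfinite(f[:,0])]
    for yy in (-25,8,40) if y is None else y:
        q=f[(abs(f[:,1]-yy)<7)&(f[:,0]>-110)&(f[:,0]<100)]
        print(yy,[(x,round(float(np.median(s)),1)) for x in range(-100,90,8) if len(s:=q[(q[:,0]>=x)&(q[:,0]<x+8),2])>3])
E
python3 -c "
from h import *
st(); prof(name='side')"
```

```text
clock: 8.7
tcp_pos: [498.3, 86.5, 7.6]
tcp_rot: [0.084, -0.07, 0.994, 0.006]
wrist_force: [-7.0, -1.4, -0.4]
gripper_width: 0.546
grasp_force: 3.4
t 8.7 bf [-105.8    8.5    7.6] F [-7.1 -0.4 -0.4] w 0.55
clock: 9.0
tcp_pos: [498.7, 86.6, 13.4]
tcp_rot: [0.084, -0.07, 0.994, 0.006]
wrist_force: [-8.4, -1.4, 0.0]
gripper_width: 0.551
grasp_force: 4.4
t 9.0 bf [-105.4    8.6   13.4] F [-8.6 -0.2  0. ] w 0.55
-25 [(-100, 26.7), (-92, 3.0), (-84, 2.8), (-76, 15.5), (-68, 3.3), (-60, 3.1), (-52, 23.9), (-44, 23.6), (-36, 21.3), (-28, 20.9), (-20, 20.0), (-12, 19.1), (-4, 22.7), (4, 23.2), (12, 22.9), (20, 23.1), (28, 22.9), (36, 23.2), (44, 22.8), (52, 23.8), (60, 22.9), (68, 22.7), (76, 23.3), (84, 23.6)]
8 [(-76, 28.5), (-68, 27.2), (-60, 26.7), (-52, 25.1), (-44, 24.1), (-36, 23.3), (-28, 21.4), (-20, 20.7), (-12, 19.7), (-4, 23.1), (4, 22.5), (12, 23.4), (20, 23.5), (28, 23.6), (36, 23.0), (44, 23.6), (52, 23.3), (60, 23.3), (68, 23.5), (76, 24.2), (84, 23.1)]
40 [(-100, 1.2), (-68, 27.7), (-60, 26.5), (-52, 25.2), (-44, 24.5), (-36, 23.4), (-28, 22.4), (-20, 21.4), (-12, 20.1), (-4, 21.9), (4, 23.2), (12, 23.7), (20, 23.0), (28, 23.2), (36, 23.0), (44, 23.4), (52, 23.6), (60, 22.9), (68, 23.3), (76, 23.4), (84, 23.4)]
```

It works: the cover is tipped about 8° with the edge following the fingers. I'll continue along the arc.

```bash
python3 -m crank '[[[0.05,0.01,0.3],[0,0,0],0.45],[[0.1,0.01,0.65],[0,0,0],0.45],[[0.2,0.03,1.0],[0,0,0],0.45],[[0.3,0.04,1.35],[0,0,0],0.45],[[0.35,0.05,1.5],[0,0,0],0.45]]'
python3 -c "
from h import *
st()"; python3 -m crank '[[[0.15,0.02,0.3],[0,0,0],0.45],[[0.3,0.04,0.6],[0,0,0],0.45],[[0.45,0.06,0.9],[0,0,0],0.45],[[0.6,0.09,1.2],[0,0,0],0.45]]'
python3 -c "
from h import *
st(); prof([8,40],name='side')"
```

```text
clock: 9.55
tcp_pos: [501.3, 87.1, 28.3]
tcp_rot: [0.083, -0.07, 0.994, 0.006]
wrist_force: [-11.8, -2.7, 2.1]
gripper_width: 0.55
grasp_force: 5.7
t 9.55 bf [-102.8    8.7   28.3] F [-12.1  -1.1   2.1] w 0.55
clock: 9.95
tcp_pos: [505.0, 87.8, 39.5]
tcp_rot: [0.08, -0.071, 0.994, 0.006]
wrist_force: [-19.1, -5.8, 6.6]
gripper_width: 0.553
grasp_force: 9.0
t 9.95 bf [-99.1   8.8  39.5] F [-19.8  -3.1   6.6] w 0.55
8 [(-100, 1.4), (-92, 1.4), (-84, 0.7), (-76, 1.1), (-68, 2.1), (-60, 42.7), (-52, 39.6), (-44, 36.1), (-36, 32.0), (-28, 28.5), (-20, 25.3), (-12, 20.8), (-4, 22.8), (4, 22.9), (12, 22.9), (20, 23.6), (28, 23.3), (36, 23.1), (44, 22.9), (52, 23.0), (60, 22.9), (68, 22.7), (76, 23.4), (84, 22.6)]
40 [(-100, 1.9), (-92, 0.7), (-44, 35.3), (-36, 32.0), (-28, 27.3), (-20, 25.1), (-12, 21.1), (-4, 23.1), (4, 23.7), (12, 23.2), (20, 23.6), (28, 23.5), (36, 23.0), (44, 23.1), (52, 23.6), (60, 23.2), (68, 23.5), (76, 23.6), (84, 22.8)]
```

```bash
python3 -m crank '[[[-0.05,-0.01,0.2],[0,0,0],0.45],[[0.0,0,0.55],[0,0,0],0.45],[[0.2,0.03,0.9],[0,0,0],0.45],[[0.4,0.06,1.2],[0,0,0],0.45],[[0.4,0.06,1.2],[0,0,0],0.45]]'
python3 -c "
from h import *
st()"; python3 -m crank '[[[0.2,0.03,0.25],[0,0,0],0.45],[[0.4,0.06,0.5],[0,0,0],0.45],[[0.6,0.09,0.7],[0,0,0],0.45]]'
python3 -c "
from h import *
st(); prof([8,40],name='side')"
```

```text
clock: 10.5
tcp_pos: [516.6, 88.8, 54.4]
tcp_rot: [0.088, -0.07, 0.994, 0.006]
wrist_force: [-2.5, 0.0, 2.0]
gripper_width: 0.552
grasp_force: 1.0
t 10.5 bf [-87.4   8.2  54.4] F [-2.5  0.4  2. ] w 0.55
clock: 10.8
tcp_pos: [522.1, 89.7, 61.0]
tcp_rot: [0.088, -0.07, 0.994, 0.006]
wrist_force: [-0.9, 0.2, 0.4]
gripper_width: 0.55
grasp_force: 0.6
t 10.8 bf [-81.8   8.3  61. ] F [-0.8  0.4  0.4] w 0.55
8 [(-100, 1.0), (-92, 0.6), (-84, 1.0), (-76, 1.5), (-68, 0.8), (-60, 1.1), (-52, 1.9), (-44, 1.4), (-36, 33.2), (-28, 27.1), (-20, 17.6), (-12, 10.2), (-4, 19.2), (4, 23.0), (12, 23.4), (20, 23.3), (28, 22.9), (36, 23.0), (44, 22.6), (52, 22.7), (60, 23.4), (68, 23.6), (76, 23.3), (84, 22.9)]
40 [(-100, 92.4), (-92, 67.2), (-84, 2.9), (-76, 1.1), (-68, 1.3), (-60, -0.0), (-52, 2.0), (-20, 18.6), (-12, 10.9), (-4, 20.7), (4, 23.5), (12, 23.7), (20, 23.3), (28, 23.1), (36, 23.1), (44, 23.0), (52, 23.1), (60, 23.3), (68, 23.4), (76, 23.8), (84, 23.0)]
```

It's now at about 44° with the leading edge down on the bench. I'll continue to about 70°.

```bash
python3 -m crank '[[[0.5,0.07,0.3],[0,0,0],0.45],[[1.0,0.14,0.7],[0,0,0],0.45],[[1.6,0.23,1.1],[0,0,0],0.45],[[2.1,0.3,1.4],[0,0,0],0.45],[[2.1,0.3,1.4],[0,0,0],0.45]]'
python3 -c "
from h import *
st()"; python3 -m crank '[[[0.5,0.07,0.25],[0,0,0],0.45],[[1.0,0.14,0.45],[0,0,0],0.45],[[1.5,0.21,0.6],[0,0,0],0.45],[[1.5,0.21,0.6],[0,0,0],0.45]]'
python3 -c "
from h import *
st(); prof([8,40],name='side'); d=ld('side'); save('s3',d['color'][120:400,200:500],2.5)"
```

```text
clock: 11.35
tcp_pos: [544.1, 92.7, 75.4]
tcp_rot: [0.089, -0.07, 0.994, 0.006]
wrist_force: [-0.6, 0.5, 1.4]
gripper_width: 0.552
grasp_force: 0.3
t 11.35 bf [-59.6   8.2  75.4] F [-0.5  0.6  1.4] w 0.55
clock: 11.75
tcp_pos: [558.7, 94.8, 81.0]
tcp_rot: [0.088, -0.07, 0.994, 0.006]
wrist_force: [0.0, 1.1, 0.3]
gripper_width: 0.548
grasp_force: 0.2
t 11.75 bf [-44.9   8.2  81. ] F [0.2 1.1 0.3] w 0.55
8 [(-100, 3.1), (-92, 1.8), (-84, 1.6), (-76, 2.2), (-68, 1.1), (-60, 1.0), (-52, 0.9), (-44, 1.4), (-36, 3.4), (-28, 1.4), (4, 23.1), (12, 23.4), (20, 22.9), (28, 23.0), (36, 23.0), (44, 22.8), (52, 22.8), (60, 23.3), (68, 23.9), (76, 23.2), (84, 23.0)]
40 [(-100, 2.2), (-92, 3.6), (-84, 1.6), (-76, 2.0), (-68, 120.7), (-60, 100.4), (-52, 39.2), (-44, 66.1), (-36, 23.3), (-28, 1.3), (-20, 0.7), (12, 24.2), (20, 23.1), (28, 23.1), (36, 23.2), (44, 23.2), (52, 23.0), (60, 23.2), (68, 24.0), (76, 22.8), (84, 23.7)]
```

View pics/s3.png

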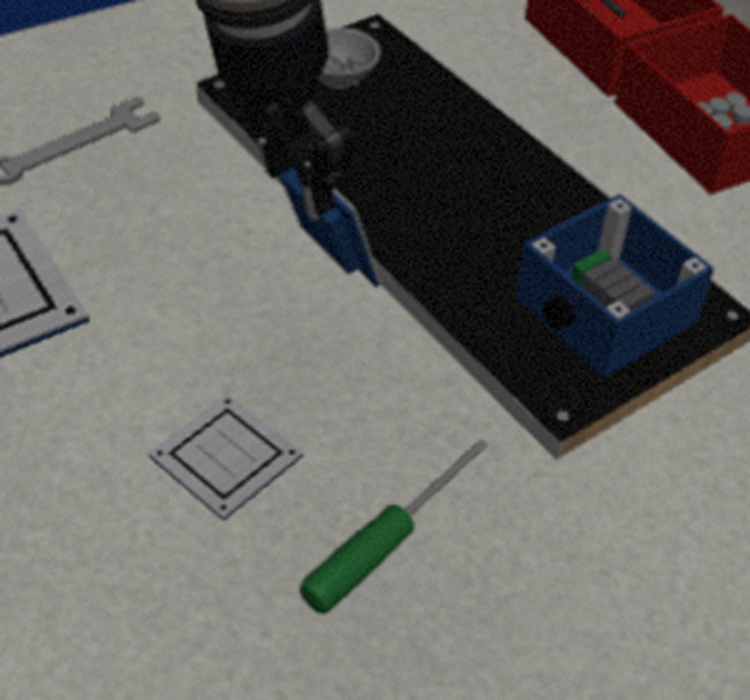

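The cover is nearly upright against the board's near face, around (330,230) in this crop, with the fingertips behind its upper edge. I'll push its top over.

```bash
python3 -m crank '[[[0.5,0.07,0.2],[0,0,0],0.45],[[1.0,0.14,0.3],[0,0,0],0.45],[[1.5,0.21,0.4],[0,0,0],0.45],[[2.0,0.28,0.4],[0,0,0],0.45],[[2.5,0.35,0.4],[0,0,0],0.45],[[3,0.42,0.4],[0,0,0],0.45]]'
python3 -c "
from h import *
st()"; python3 -m crank '[[[0.5,0.07,0],[0,0,0],0.45],[[1.0,0.14,0],[0,0,0],0.45],[[1.5,0.21,0],[0,0,0],0.45],[[2.0,0.28,0],[0,0,0],0.45],[[2.5,0.35,0],[0,0,0],0.45],[[2.5,0.35,0],[0,0,0],0.45]]'
python3 -c "
from h import *
st(); prof([-38,8,50],name='side')"
```

```text
clock: 12.4
tcp_pos: [588.1, 99.0, 84.6]
tcp_rot: [0.087, -0.07, 0.994, 0.006]
wrist_force: [-0.0, -0.1, 0.1]
gripper_width: 0.554
grasp_force: 0.2
t 12.4 bf [-15.2   8.2  84.6] F [-0.  -0.1  0.1] w 0.55
clock: 13.0
tcp_pos: [613.4, 102.5, 84.8]
tcp_rot: [0.088, -0.07, 0.994, 0.006]
wrist_force: [0.3, -1.4, 0.8]
gripper_width: 0.546
grasp_force: 0.0
t 13.0 bf [10.4  8.1 84.8] F [ 0.1 -1.5  0.8] w 0.55
-38 [(-100, 396.2), (-92, 372.0), (-84, 393.6), (-76, 432.5), (-68, 435.7), (-60, 3.9), (-52, 2.2), (-44, 1.2), (-36, 1.4), (-28, 1.3), (-20, 148.0), (-12, 26.2), (-4, 32.7), (4, 56.8), (12, 71.0), (20, 24.3), (28, 23.4), (36, 22.9), (44, 22.6), (52, 23.3), (60, 23.5), (68, 23.2), (76, 23.3), (84, 23.3)]
8 [(-100, 1.4), (-92, 386.9), (-84, 344.6), (-76, 331.1), (-68, 286.6), (-60, 241.8), (-52, 216.2), (-44, 3.4), (-36, 2.2), (-28, 23.7), (-20, 34.3), (-12, 54.9), (-4, 73.7), (4, 81.3), (52, 23.0), (60, 23.9), (68, 23.5), (76, 23.3), (84, 23.6)]
50 [(-100, 1.0), (-92, 1.7), (-84, 382.0), (-76, 423.1), (-68, 426.4), (-60, 1.0), (-52, 1.4), (-44, 0.6), (-36, 1.4), (-28, 1.2), (-20, 18.2), (-12, 60.2), (-4, 65.6), (4, 59.1), (76, 23.5), (84, 24.1)]
```

```bash
python3 -m crank '[[[0.5,0.07,-0.5],[0,0,0],0.45],[[1.0,0.14,-1],[0,0,0],0.45],[[1.5,0.21,-1.5],[0,0,0],0.45],[[2.0,0.28,-1.8],[0,0,0],0.45],[[2.5,0.35,-2],[0,0,0],0.45],[[3,0.42,-2.2],[0,0,0],0.45],[[3,0.42,-2.2],[0,0,0],0.45]]'
python3 -c "
from h import *
st(); prof([-38,8,50],name='side'); d=ld('side'); save('s4',d['color'][120:400,200:500],2.5)"
```

```text
clock: 13.75
tcp_pos: [643.3, 106.7, 62.4]
tcp_rot: [0.088, -0.07, 0.994, 0.006]
wrist_force: [-0.5, 0.0, -0.1]
gripper_width: 0.548
grasp_force: 0.0
t 13.75 bf [40.5  8.  62.4] F [-0.5  0.1 -0.1] w 0.55
-38 [(-100, 420.0), (-92, 413.0), (-84, 408.3), (-76, 394.3), (-68, 372.3), (-60, 343.0), (-52, 405.0), (-44, 329.2), (-36, 28.5), (-28, 27.3), (-20, 23.4), (-12, 21.4), (-4, 21.2), (4, 25.7), (12, 130.2), (20, 115.5), (28, 29.1), (36, 24.4), (44, 24.7), (52, 23.5), (60, 23.5), (68, 23.5), (76, 22.9), (84, 23.0)]
8 [(-100, 1.3), (-92, 1.1), (-84, 1.0), (-76, 1.1), (-68, 1.6), (-60, 365.1), (-52, 323.2), (-44, 298.3), (-36, 253.1), (-28, 212.5), (-20, 413.8), (-12, 42.4), (-4, 42.2), (4, 41.5), (12, 41.5), (20, 41.4), (28, 41.1), (36, 40.8), (44, 30.3), (52, 28.5), (60, 23.4), (68, 23.5), (76, 22.9), (84, 22.9)]
50 [(-100, 0.8), (-92, 1.2), (-84, 1.7), (-76, 0.6), (-68, 1.0), (-60, 361.0), (-52, 345.9), (-44, 342.1), (-36, 406.4), (-28, 412.4), (-20, 415.0), (-12, 415.9), (-4, 415.6), (4, 411.6), (12, 128.6), (20, 123.6), (44, 29.2), (52, 29.5), (60, 24.1), (68, 23.4)]
```

View pics/s4.png

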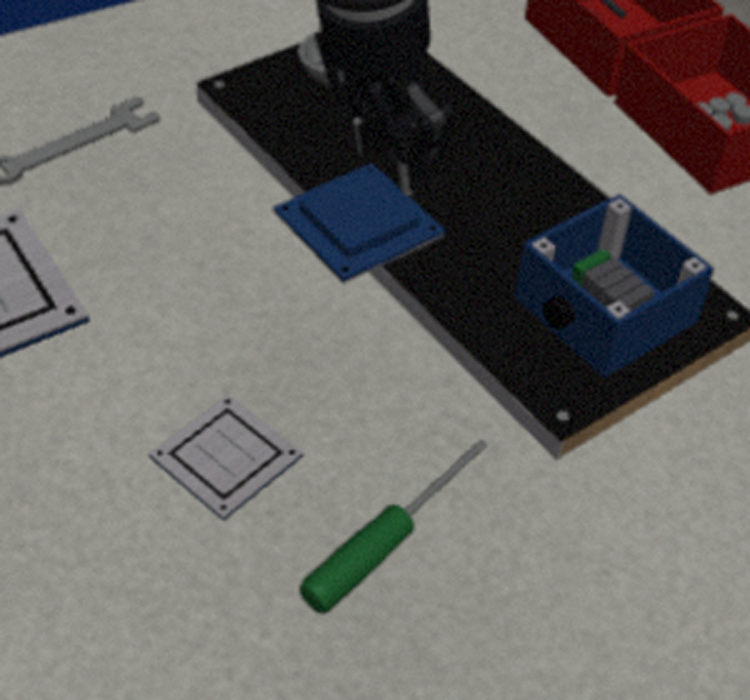

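The cover has flipped and lies flat, dome up, around (360,220) in the crop. It spans roughly x = -40 to +57 mm from the near edge, so it still overhangs. I'll go back behind it and push on the dome's rear wall.

```bash
python3 -m crank '[[[0,0,1],[0,0,0],0.45],[[-2,-0.28,2.3],[0,0,0],0.45],[[-5,-0.71,2.3],[0,0,0],0.45],[[-8,-1.14,2.3],[0,0,0],0.45],[[-10.4,-1.49,2.3],[0,0,0],0.45],[[-10.4,-1.49,2.3],[0,0,0],0.45],[[-10.4,-1.49,-1],[0,0,0],0.45],[[-10.4,-1.49,-3],[0,0,0],0.45],[[-10.4,-1.49,-3.4],[0,0,0],0.45],[[-10.4,-1.49,-3.4],[0,0,0],0.45]]'
python3 -c "
from h import *
st(); prof([-38,8,50],name='top')"
```

```text
clock: 14.8
tcp_pos: [539.1, 91.7, 28.8]
tcp_rot: [0.087, -0.07, 0.994, 0.006]
wrist_force: [0.9, 0.3, -0.3]
gripper_width: 0.552
grasp_force: 0.0
t 14.8 bf [-64.7   7.9  28.8] F [ 0.9  0.2 -0.3] w 0.55
-38 [(-100, 367.4), (-92, 356.8), (-36, 11.4), (-4, 23.3), (4, 22.6), (12, 21.9), (20, 24.8), (28, 23.2), (36, 22.3), (44, 22.8), (52, 24.5), (60, 21.2), (68, 21.5), (76, 20.2), (84, 21.5)]
8 [(-100, 372.5), (-92, 366.2), (-84, 358.0), (-4, 40.4), (4, 39.6), (12, 39.5), (20, 39.6), (28, 39.6), (36, 39.1), (44, 27.6), (52, 27.4), (60, 20.2), (68, 21.1), (76, 21.0), (84, 20.9)]
50 [(-100, 380.7), (-92, 376.6), (-84, 371.1), (-76, 363.2), (-68, 353.0), (4, 28.2), (12, 27.0), (20, 27.5), (28, 27.1), (36, 27.5), (44, 27.2), (52, 28.0), (60, 22.2), (68, 21.3), (76, 21.7), (84, 21.7)]
```

```bash
python3 -m crank '[[[1,0.14,0],[0,0,0],0.45],[[2,0.28,0],[0,0,0],0.45],[[2.5,0.35,0],[0,0,0],0.45],[[3,0.43,0],[0,0,0],0.45],[[3.4,0.48,0],[0,0,0],0.45],[[3.8,0.54,0],[0,0,0],0.45],[[4.2,0.6,0],[0,0,0],0.45]]'
python3 -c "
from h import *
st()"; python3 -m crank '[[[0.4,0.06,0],[0,0,0],0.45],[[0.8,0.11,0],[0,0,0],0.45],[[1.2,0.17,0],[0,0,0],0.45],[[1.6,0.23,0],[0,0,0],0.45],[[2.0,0.28,0],[0,0,0],0.45],[[2.4,0.34,0],[0,0,0],0.45],[[2.8,0.4,0],[0,0,0],0.45],[[3.2,0.46,0],[0,0,0],0.45],[[3.6,0.51,0],[0,0,0],0.45],[[4.0,0.57,0],[0,0,0],0.45]]'
python3 -c "
from h import *
st(); prof([-38,8,50],name='side')"
```

```text
clock: 15.55
tcp_pos: [580.5, 97.8, 28.5]
tcp_rot: [0.087, -0.07, 0.994, 0.006]
wrist_force: [-1.4, -0.5, -0.7]
gripper_width: 0.55
grasp_force: 0.4
t 15.55 bf [-22.9   8.1  28.5] F [-1.4 -0.3 -0.7] w 0.55
clock: 16.55
tcp_pos: [621.0, 103.5, 28.7]
tcp_rot: [0.087, -0.07, 0.994, 0.006]
wrist_force: [0.2, -0.1, -0.5]
gripper_width: 0.55
grasp_force: 0.4
t 16.55 bf [18.   8.  28.7] F [ 0.2 -0.2 -0.5] w 0.55
-38 [(-100, 373.4), (-92, 342.2), (-84, 317.7), (-76, 303.8), (-68, 376.0), (-60, 380.3), (-52, 2.2), (-44, 2.0), (-36, 1.8), (-28, 1.2), (-20, 1.8), (-12, 98.2), (-4, 22.9), (4, 24.0), (12, 25.8), (20, 24.9), (28, 25.2), (36, 24.6), (44, 24.9), (52, 24.0), (60, 24.5), (68, 24.0), (76, 24.7), (84, 24.2)]
8 [(-100, 1.0), (-92, 0.8), (-84, 334.3), (-76, 284.0), (-68, 275.2), (-60, 232.6), (-52, 185.8), (-44, 168.1), (-36, 3.4), (-28, 2.8), (-20, 1.4), (-12, 3.4), (-4, 17.2), (4, 24.1), (12, 28.3), (60, 42.2), (68, 41.9), (76, 41.4), (84, 41.6)]
50 [(-100, 1.1), (-92, 0.9), (-84, 1.5), (-76, 321.8), (-68, 1.9), (-60, 373.8), (-52, 377.8), (-44, 380.3), (-36, 381.4), (-28, 380.6), (-20, 377.4), (-12, 84.9), (-4, 22.6), (4, 23.6)]
```

Now I'll retreat back and up, then inspect.

```bash
python3 -m crank '[[[-1,-0.14,0.1],[0,0,0],0.45],[[-3,-0.43,1.5],[0,0,0],0.45],[[-7,-1,5],[0,0,0],0.45],[[-12,-1.7,9],[0,0,0],0.45],[[-17,-2.4,13],[0,0,0],0.45],[[-21,-3,15],[0,0,0],0.45],[[-21,-3,15],[0,0,0],0.45],[[-21,-3,15],[0,0,0],0.45]]'
python3 -c "
from h import *
st(); d,P,b=cover(); prof([-30,8,46],name='top')
m=((b[:,:,2]>24)&(b[:,:,2]<45)&(b[:,:,0]>-40)&(b[:,:,0]<150)&(abs(b[:,:,1]-8)<90)).astype(np.uint8)
n,l,s,c=cv2.connectedComponentsWithStats(m); i=1+np.argmax(s[1:,4]); r=cv2.minAreaRect(b[l==i][:,:2].astype(np.float32)); print(s[i],r,cv2.boxPoints(r).round(1).tolist())
save('t5',d['color'][90:310,120:400],2.7)"
```

```text
clock: 17.4
tcp_pos: [408.4, 73.3, 180.6]
tcp_rot: [0.089, -0.07, 0.994, 0.006]
wrist_force: [0.1, -0.2, 0.3]
gripper_width: 0.546
grasp_force: 0.0
t 17.4 bf [-196.7    8.1  180.6] F [ 0.1 -0.2  0.3] w 0.55
-30 [(-100, -1.2), (-92, -1.2), (-84, -2.0), (-76, -0.9), (-68, -1.3), (-60, -0.3), (-52, -1.4), (-44, -1.0), (-36, -1.5), (-28, -0.8), (-20, -1.2), (-12, -0.7), (-4, 11.9), (4, 20.3), (12, 24.8), (20, 27.6), (28, 28.4), (36, 28.5), (44, 27.4), (52, 28.5), (60, 27.8), (68, 27.8), (76, 27.8), (84, 27.6)]
8 [(-100, 0.1), (-92, -1.5), (-84, -2.0), (-76, -1.2), (-68, -1.5), (-60, -0.6), (-52, -1.1), (-44, -1.8), (-36, -0.9), (-28, -0.9), (-20, -1.2), (-12, -0.7), (-4, 15.1), (4, 21.5), (12, 24.9), (20, 26.7), (28, 36.5), (36, 39.0), (44, 38.6), (52, 39.1), (60, 39.7), (68, 39.6), (76, 40.2), (84, 39.1)]
46 [(-100, -0.9), (-92, -0.9), (-84, -0.7), (-76, -0.8), (-68, -0.7), (-60, -1.1), (-52, -0.6), (-44, -0.5), (-36, -0.8), (-28, -1.2), (-20, -0.4), (-12, -1.2), (-4, 11.6), (4, 21.2), (12, 26.8), (20, 26.8), (28, 28.0), (36, 28.7), (44, 28.9), (52, 28.6), (60, 29.2), (68, 27.6), (76, 29.3), (84, 28.9)]
[ 228  152   52   51 2008] ((64.09344482421875, 9.727371215820312), (105.16596984863281, 103.2118911743164), 88.14910888671875) [[10.800000190734863, -41.20000076293945], [114.0, -44.5], [117.4000015258789, 60.599998474121094], [14.199999809265137, 63.900001525878906]]
```

View pics/t5.png

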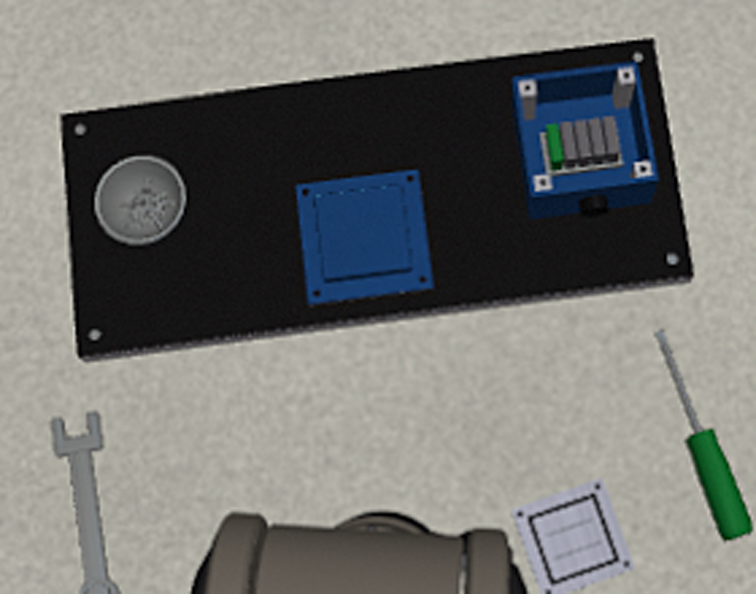

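The cover lies wholly on the board, dome up, spanning (297,170) to (433,305) in the crop. Its rear edge is more than 10 mm inside the near edge. The box, dish, spanner and screwdriver are where they were, and the arm is clear, so I'm handing it in.

```bash
python3 -c "
from rig import ctrl
print(ctrl.sign_off())"
```

```text
the job is handed in; nothing more can be done
None
```

The cover was pushed up, flipped over the board's near edge and slid on until it lay wholly on the board, blue dome up and about 12 mm inside the edge. The box, dish and tools look unmoved, and the job is handed in at about 17 s; early on a fingertip came down on the cover's rear corner and nudged it on the bench.

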